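# Unpack a sign transformer and hold its cover open

## Task

A new sign transformer has come in its carton: fold both long carton flaps well back, then, before touching the slide latch, tug the transformer's hinged cover gently up by its handle to find out whether it is caught; never force it. If it is caught, let it down again, slide the latch to the left as far as it goes and lift once more. Finish holding the cover wide open by its handle so that the terminals can be checked (it falls shut if let go, so the program ends still holding it), and leave the glass, jar, block and pencil around the carton where they are.

Things in the scene. Friction and masses are not known exactly. Their poses are not given: they have to be found in the camera images.
- carton: open cardboard carton fixed on the bench, 274 (x) x 210 (y) x 140 mm high, walls 5 mm, its two short end flaps already hanging down outside. Origin at the centre of its underside, on the bench; x points away from the robot (yaw up to 0.3 rad), y to the left, z up. A transformer stands packed in it.
- flap_left (a joint): angle of the long flap on the carton's left (+y), rad: 0 flat over the mouth, 1.57 upright, 3.3 folded right back (stop, a little below level outside). The flap is 262 mm long (along x), 100 mm wide, 4 mm thick; it starts half raised (0.8 to 1.25) and stays where it is left; under 1 N at its edge moves it.
- flap_right (a joint): the same for the flap on the right (-y) side: 0 shut, 1.57 upright, 3.3 folded right back.
- flap_left_edge (a point): middle of the left flap's free long edge.
- flap_right_edge (a point): middle of the right flap's free long edge.
- flap_left_hinge (a point): middle of the left flap's crease, on the rim: carton frame (0, +105, 140) mm; the crease runs along carton x.
- flap_right_hinge (a point): middle of the right flap's crease: carton frame (0, -105, 140) mm.
- cover (a joint): angle of the hinged cover, rad: 0 shut, stop at 1.35 (77 degrees). It turns up and away from the robot about carton y. 2 to 4 N up at the handle raises it; let go, it falls shut from any angle. Caught, it has a little play: it comes up 0.03 to 0.05 rad (4 to 6 mm at the handle), then stops hard: 10 N tells, over 40 N would bend the catch. Not caught, it just comes up.
- cover_hinge (a point): middle of the cover's hinge axis: carton frame (108, 0, 100) mm.
- pull (a point): the cover's steel D handle: a round bar 10 mm thick, 90 mm long along carton y, on legs at its ends (70 mm clear between). Origin at the middle of the bar: carton (-15, 0, 131) mm with the cover shut, 28 mm over the cover's upper face, 127 mm from the hinge axis. Its axes turn with the cover (z away from its upper face).
- latch_knob (a point): middle of the slide latch's black knob, 18 (x) x 14 (y) x 20 mm high, on the front plate; starts within 4 mm of carton (-84, -12, 117) mm. It slides 24 mm in all towards carton +y (left) to a stop; 2 to 3 N moves it and it stays put.
- glass_tube: bystander: bent clear glass tube, 12 mm thick, about 168 x 72 mm, lying left of the carton; origin under its middle.
- block: bystander: dark steel block 95 x 42 x 36 mm, right of the carton; origin under its centre.
- pencil: bystander: red pencil 8 mm thick, about 160 mm long, lying right of the carton; origin under its middle.
- jar: bystander: small glass jar with black lid, 48 mm across, 55 mm high, left of the carton; origin under its centre.
- latch_slot (a point): middle of the latch's slot, on the front plate's upper face: carton (-84, 0, 103) mm. Under the plate the latch's tongue reaches over a keeper hidden below the cover. The keeper's setting varies, so one cannot see whether it catches. Slid to its left stop, the latch always frees the cover (which must rest shut, not pulled, as it slides).
- transformer (a point): grey steel transformer case fixed in the carton; this point is on its top at carton (0, 0, 103) mm. It covers carton x -112 to +118, y -70 to +70 mm; top sheet at z = 103 mm (37 mm under the carton's rim). Its top has a fixed front plate (x -112 to -52 mm) that carries the slide latch and, behind it, the hinged cover (x -50 to +106 mm).

How it is judged:
By the outcome, as a careful person would: the job done as asked, in the order asked, and still so for the second after the job is handed in, while the arm keeps its last pose, push and grip.
It also fails if it takes over 72 s, if anything falls off the work surface, if the arm or the gripper's body presses on something with over 40 N, if the wrist force passes 120 N, or if a joint passes its speed limit or range.

## Robot

A 7-joint arm with a two-finger parallel gripper is mounted at the origin on the work surface. World frame = base frame: x ahead of the robot, y to its left, z up, the work surface at z = 0. Lengths are in mm, angles in rad, forces in N, time in s.
With the tool pointing down it reaches from about 400 to 850 mm from the base axis. Payload 4.4 kg.
Tool frame: the origin (TCP) lies midway between the tips of the shut fingers; the grasp point (between the pads) lies 19 mm behind it; z points along the fingers, y is the direction in which the jaws open and shut (so a half turn about z gives the same grasp; the last joint's range is limited). The gripper opens to 94 mm and grips with 3 to 60 N. Pads are 16 mm wide; open, the fingers measure 119 mm over their backs; the gripper's body (75 mm by 177 mm) begins 78 mm behind the grasp point.
Start: joints at [1.09, 0.628, 0.038, 1.517, -0.027, 0.996, -0.02], TCP at [261.984, -594.88, 205.478] pointing down, gripper open.
Joint ranges: [-3.06, 3.06], [-0.37, 2.12], [-1.25, 1.32], [0.18, 2.47], [-1.1, 4.24], [0.23, 1.98], [-2.94, 2.94]. Speed limits (rad/s): [2.57, 2.57, 3.14, 3.14, 3.14, 3.14, 3.14].

## Interface

Orientations are given as a unit quaternion [w, x, y, z].
In Python, from rig import sensors, eyes, ticket gives the robot as it stands. The module is installed in compiled form; this text tells all that it offers.
- The arm moves only by the shell command python3 -m creep 'ROWS'. ROWS is text: rows parted by semicolons, each of 7 numbers parted by spaces: the opening, from 0 (shut) to 1 (fully open), then the shift along the world's x, y, z as a fraction of full scale, then the turn, a rotation vector about the world's x, y, z as a fraction of full scale. In form: grip x y z wx wy wz; .... A call has exactly 8 rows; each row is the pose to reach, as a shift and turn from the pose commanded when the call began, turning the shorter way round; what a row does not reach only later rows make up. Full scale, the value 1, is 0.5 m for a shift and 360 degrees for a turn. A row lasts 1/10 s, in which the tool goes at most 50 mm and 8.59 degrees, less where a joint would pass 70% of its speed; a pose out of reach is approached as far as the arm can. A call with a number of a shift or a turn outside -1 to 1 is refused whole. A call with a gripper value outside its range is refused whole. The fingers move at their own pace and stop on an object; the grip force is fixed at half the most. Time passes only in rows, so rows that repeat a pose let the fingers close, or fill a call up. It gives the time, the measured TCP pose, the force and the opening at its end, in the units of the state.
- sensors.state(): the state, without advancing time (a new reading comes with each control period).
- eyes.get_image(name): name is "scene" or "top"; returns a dict with "color" (480x640x3 uint8, blue, green, red), "vfov" (degrees; the focal length in pixels is half the picture's height over the tangent of half this angle, whatever the lens; pixels are square), "cx", "cy" (the principal point, pixels), "extrinsics" (4x4, takes a point from camera to world coordinates). Camera axes: x right, y up, looking along -z (the intrinsics and any distortion apply to the point x, -y, -z); pixel columns grow to the right and rows downward; lengths in mm; the calibration is good to about 2 mm. A picture is of the moment at which its call begins. There is no depth.
- ticket.job_done(): hands the job in, once; it reports no verdict.
The state is a dict: "time_s": time; "qpos": joint angles; "joint_velocities": joint speeds; "joint_efforts": joint torques, N m; "ee_pos": TCP position; "ee_rot": TCP orientation; "force": force on the tool from outside, world axes, zero at the start; "wrist_torque": the same for the moment, N m; "finger_gap": opening from 0.0 (shut) to 1.0 (fully open).
Only numpy, scipy, OpenCV 4.12 (cv2) and the standard library are available. Lean on these libraries where they do the work, as an engineer would, in place of code of your own. Each camera call takes 0.05 s, during which the arm holds its last target.

## Working session

There is one attempt and no reset: what is moved stays moved. The work goes in short steps, Python scripts to look and compute and a shell command to move; the robot and the scene stay as the last step left them, time stands still between calls to the robot, and variables do not carry over. Pictures are saved under pics/ and viewed, and the job is handed in when it is done.

```bash
mkdir -p pics; ls
python3 - <<'E'
from rig import sensors, eyes
import cv2,numpy as np
print(sensors.state())
for n in("scene","top"):
    d=eyes.get_image(n); cv2.imwrite(f"pics/{n}0.png",d["color"])
    print(n,{k:(v.tolist() if hasattr(v,'tolist') else v) for k,v in d.items() if k!="color"})
E
```

```text
pics
{'time_s': 0.0, 'qpos': array([ 1.09022528,  0.6293275 ,  0.03842365,  1.51834009, -0.02701795,
        0.99635096, -0.0200106 ]), 'joint_velocities': array([-8.36239898e-05, -3.42232085e-04, -5.69466928e-04, -1.35215632e-04,
       -5.83063856e-04, -1.09899826e-03,  1.47415143e-04]), 'joint_efforts': array([ 4.91187984e-04, -5.49715698e+01,  1.14354014e+00, -1.86629677e+01,
       -5.23443497e-02,  2.37160432e-02,  1.56172919e-04]), 'ee_pos': array([ 261.70648725, -594.24866086,  204.57482707]), 'ee_rot': array([-9.34121959e-04,  9.78572647e-01,  2.05899644e-01, -1.95646808e-04]), 'force': array([-0.7257065 ,  0.32276659,  0.27311886]), 'wrist_torque': array([-0.00575635,  0.02515196,  0.01863471]), 'finger_gap': 1.005171617905938}
scene {'vfov': 49.28642755355759, 'cx': 328.7170256148538, 'cy': 238.0713339480827, 'extrinsics': [[0.6489478964557852, -0.5996268204349094, 0.4683100510353503, 1026.9255209951234], [0.7606897144706172, 0.5232909971701799, -0.3840803178753758, -369.4992400664368], [-0.014757573791865446, 0.6054867533610951, 0.7957185466733936, 896.9762908824204], [0.0, 0.0, 0.0, 1.0]]}
top {'vfov': 46.4542220669751, 'cx': 323.6364140900712, 'cy': 241.46072341107381, 'extrinsics': [[-0.018140345742347175, 0.9972915844724837, -0.07127708886249011, 474.36549356064336], [-0.9998006473907828, -0.01749875382842395, 0.009615565060052456, 30.981584862725153], [0.008342261882726543, 0.07143730926354534, 0.9974102052374763, 1162.4835506795453], [0.0, 0.0, 0.0, 1.0]]}
```

View pics/scene0.png

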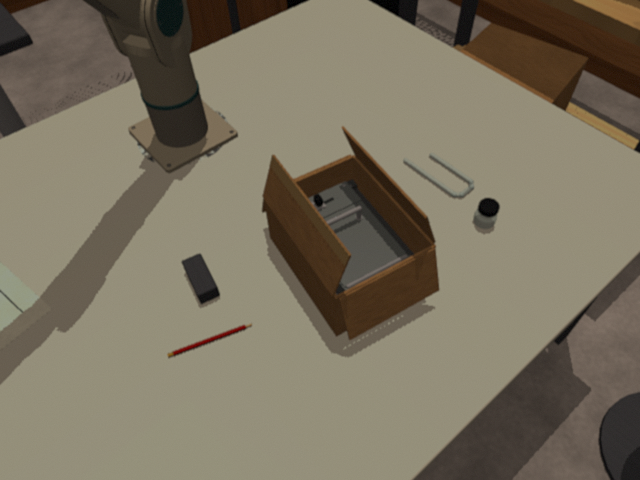

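View pics/top0.png

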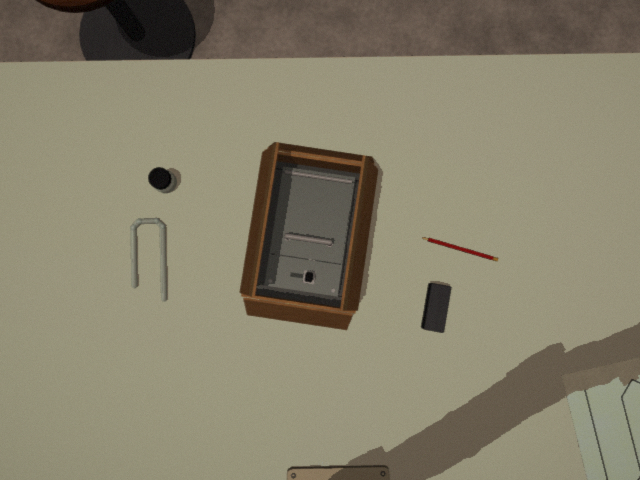

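Run:
```python
import cv2
a=cv2.imread("pics/top0.png")[130:340,220:400]; cv2.imwrite("pics/topz.png",cv2.resize(a,None,fx=2.8,fy=2.8,interpolation=cv2.INTER_CUBIC))
a=cv2.imread("pics/scene0.png")[120:345,250:450]; cv2.imwrite("pics/scenez.png",cv2.resize(a,None,fx=2.6,fy=2.6,interpolation=cv2.INTER_CUBIC))
```

```text
(no output)
```

View pics/topz.png

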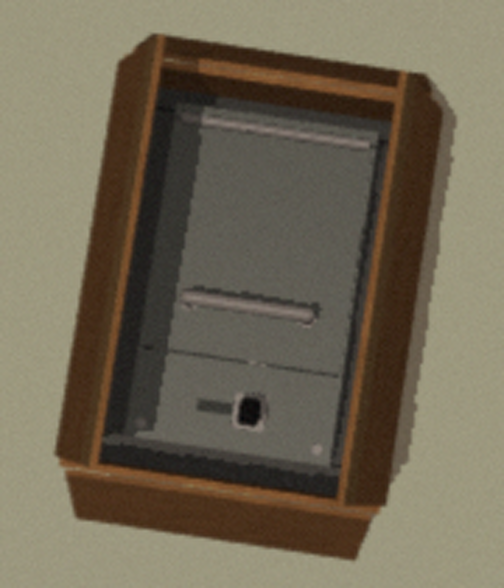

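View pics/scenez.png

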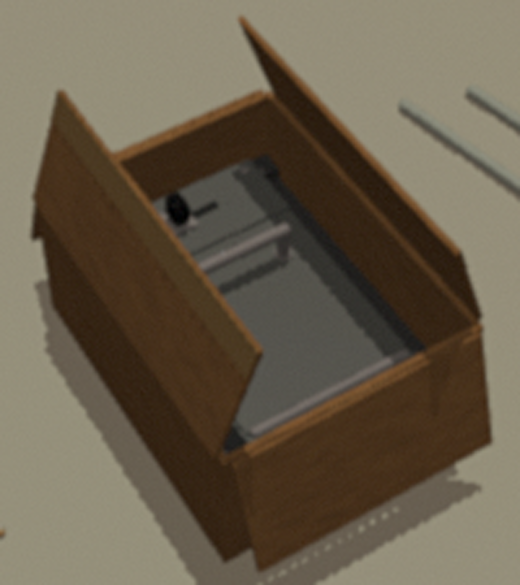

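```bash
cat > h.py <<'E'
import numpy as np,cv2
from rig import sensors,eyes
from scipy.optimize import least_squares
C={}
def cam(n):
    if n not in C: C[n]=eyes.get_image(n)
    return C[n]
def proj(d,P):
    T=np.array(d["extrinsics"]);p=(np.atleast_2d(P)-T[:3,3])@T[:3,:3]
    f=240/np.tan(np.radians(d["vfov"])/2)
    return np.c_[d["cx"]+f*p[:,0]/-p[:,2],d["cy"]-f*p[:,1]/-p[:,2]]
def w(c,P):
    P=np.atleast_2d(P).astype(float);a=c[2]
    return np.c_[c[0]+np.cos(a)*P[:,0]-np.sin(a)*P[:,1],c[1]+np.sin(a)*P[:,0]+np.cos(a)*P[:,1],P[:,2]]
def ray(d,uv,z):
    T=np.array(d["extrinsics"]);f=240/np.tan(np.radians(d["vfov"])/2)
    v=T[:3,:3]@np.array([(uv[0]-d["cx"])/f,-(uv[1]-d["cy"])/f,-1]);s=(z-T[2,3])/v[2];return T[:3,3]+s*v
def fl(x,s,a): return [x,s*(105-100*np.cos(a)),140+100*np.sin(a)]
def grab(tag):
    for n in("top","scene"):
        d=eyes.get_image(n);C[n]=d
        a=d["color"]
        if n=="top": a=cv2.resize(a[110:360,170:450],None,fx=2.4,fy=2.4,interpolation=cv2.INTER_CUBIC)
        else: a=cv2.resize(a[80:360,200:500],None,fx=2.1,fy=2.1,interpolation=cv2.INTER_CUBIC)
        cv2.imwrite(f"pics/{tag}_{n}.png",a)
def st():
    s=sensors.state();print(round(s["time_s"],2),"pos",s["ee_pos"].round(1),"q",s["ee_rot"].round(3),"F",s["force"].round(1),"T",s["wrist_torque"].round(2),"gap",round(s["finger_gap"],3),"J",s["qpos"].round(2));return s
E
cat > fit.py <<'E'
from h import *
t,s=cam("top"),cam("scene")
tz=lambda u,v:(u/2.8+220,v/2.8+130)
sz=lambda u,v:(u/2.6+250,v/2.6+120)
def res(p,full=False):
    c=p[:3];L,R=p[3:5]
    o=[("t",[-15,45,133],tz(182,297)),("t",[-15,-45,133],tz(317,315)),
    ("t",[131,105,140],tz(120,62)),("t",[-131,105,140],tz(58,458)),("t",[131,-105,140],tz(440,103)),("t",[-131,-105,140],tz(385,505)),
    ("t",fl(131,1,L),tz(158,37)),("t",fl(-131,1,L),tz(97,463)),("t",fl(131,-1,R),tz(403,73)),("t",fl(-131,-1,R),tz(342,502)),
    ("s",fl(-131,1,L),sz(242,18)),("s",fl(131,1,L),sz(460,252)),("s",fl(-131,-1,R),sz(60,92)),("s",fl(131,-1,R),sz(260,352)),
    ("s",[131,-105,140],sz(222,455)),("s",[-131,-105,140],sz(35,200)),("s",[131,105,140],sz(480,325))]
    r=[(proj(t if k=="t" else s,w(c,P))[0]-uv) for k,P,uv in o]
    return np.array(r) if full else np.ravel(r)
q=least_squares(res,[470,30,-.1,1,1],loss="soft_l1",x_scale=[1,1,.01,.01,.01])
print(q.x.round(3).tolist());print(res(q.x,True).round(1).tolist())
k=ray(t,tz(249,411),127);print("knob",k, "carton frame",w([0,0,-q.x[2]],k-np.r_[q.x[:2],0]))
for n,P in dict(L=fl(0,1,q.x[3]),R=fl(0,-1,q.x[4]),pull=[-15,0,131],hl=[0,105,140],hr=[0,-105,140]).items():print(n,w(q.x,P).round(1))
for n,uv,z in(("jar",(160,178),55),("tubeTL",(137,221),6),("tubeBL",(135,287),6),("tubeBR",(165,300),6),("blkTL",(430,283),36),("blkBL",(423,330),36),("pencil",(425,238),4),("pencil2",(497,260),4)):print(n,ray(t,uv,z).round(0))
E
python3 fit.py
```

```text
[568.627, 47.113, -0.161, 1.249, 1.265]
[[-1.0, -1.0], [-0.9, -0.5], [0.5, 0.2], [1.0, -0.6], [-1.5, 1.8], [-1.5, -0.9], [-0.0, -1.1], [-1.9, 1.5], [-0.3, -1.5], [-0.4, 0.4], [-1.7, -0.2], [-0.4, 0.2], [-1.1, 0.2], [0.1, 0.6], [-1.4, 1.7], [-0.3, 0.4], [-1.1, -1.4]]
knob [483.41506177  49.3579415  127.        ] carton frame [[-84.46548379 -11.47687806 127.        ]]
L [[580.4 119.5 234.9]]
R [[556.6 -26.8 235.4]]
pull [[553.8  49.5 131. ]]
hl [[585.5 150.7 140. ]]
hr [[551.8 -56.5 140. ]]
jar [686. 345.  55.]
tubeTL [606. 406.   6.]
tubeBL [470. 409.   6.]
tubeBR [442. 348.   6.]
blkTL [ 467. -192.   36.]
blkBL [ 374. -175.   36.]
pencil [ 561. -191.    4.]
pencil2 [ 512. -340.    4.]
```

```bash
python3 -m creep '0 .04 .08 .03 0 0 .02;0 .08 .16 .06 0 0 .04;0 .12 .24 .09 0 0 .06;0 .16 .32 .12 0 0 .08;0 .2 .4 .15 0 0 .1;0 .24 .48 .17 0 0 .12;0 .28 .56 .18 0 0 .14;0 .306 .64 .18 0 0 .158'
```

```text
time_s: 1.0
ee_pos: [416.6, -273.2, 296.4]
ee_rot: [0.001, 0.761, 0.649, 0.001]
force: [0.1, -1.2, 1.5]
finger_gap: 0.354
```

```bash
python3 -m creep '0 .04 .084 0 0 0 0;0 .08 .168 0 0 0 0;0 .12 .252 0 0 0 0;0 .16 .336 0 0 0 0;0 .2 .42 0 0 0 0;0 .24 .504 0 0 0 0;0 .28 .588 0 0 0 0;0 .308 .644 0 0 0 0'; python3 -c "
from h import *
st();grab('a')"
```

```text
time_s: 1.8
ee_pos: [569.7, 51.0, 295.4]
ee_rot: [-0.001, 0.761, 0.648, 0.001]
force: [0.3, -0.3, 0.5]
finger_gap: 0.009
1.8 pos [569.7  51.  295.4] q [-0.001  0.761  0.648  0.001] F [ 0.3 -0.3  0.5] T [-0.01 -0.08 -0.  ] gap 0.009 J [ 0.11  0.45 -0.38  1.61  0.18  1.12 -0.47]
```

View pics/a_scene.png

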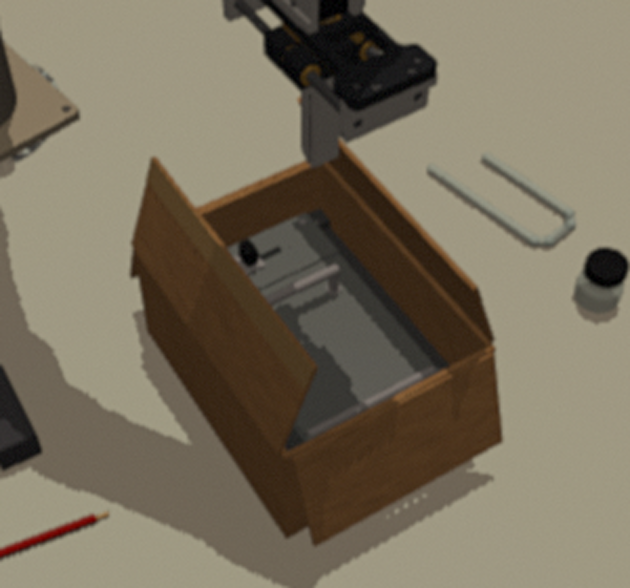

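```bash
python3 -m creep '0 .005 .03 -.08 0 0 0;0 .01 .06 -.16 0 0 0;0 .016 .099 -.19 0 0 0;0 .022 .138 -.19 0 0 0;0 .029 .178 -.19 0 0 0;0 .034 .207 -.19 0 0 0;0 .039 .239 -.202 0 0 0;0 .042 .26 -.214 0 0 0'
```

```text
time_s: 2.7
ee_pos: [590.4, 177.9, 188.3]
ee_rot: [0.0, 0.762, 0.647, 0.0]
force: [-0.8, -0.9, 0.6]
finger_gap: 0.004
```

```bash
python3 -m creep '0 .003 .016 -.012 0 0 0;0 .005 .032 -.032 0 0 0;0 .007 .043 -.052 0 0 0;0 .009 .053 -.074 0 0 0;0 .01 .061 -.086 0 0 0;0 .011 .071 -.098 0 0 0;0 .012 .075 -.104 0 0 0;0 .012 .075 -.104 0 0 0'; python3 -c "
from h import *
st();grab('b')"
```

```text
time_s: 3.5
ee_pos: [595.8, 215.1, 136.1]
ee_rot: [-0.0, 0.762, 0.647, -0.0]
force: [-0.7, -0.2, 0.3]
finger_gap: 0.004
3.5 pos [595.8 215.1 136.1] q [-0.     0.762  0.647 -0.   ] F [-0.7 -0.2  0.3] T [ 0.01 -0.03  0.03] gap 0.004 J [-0.2   0.7  -0.32  1.63  0.27  0.86 -0.79]
```

View pics/b_scene.png

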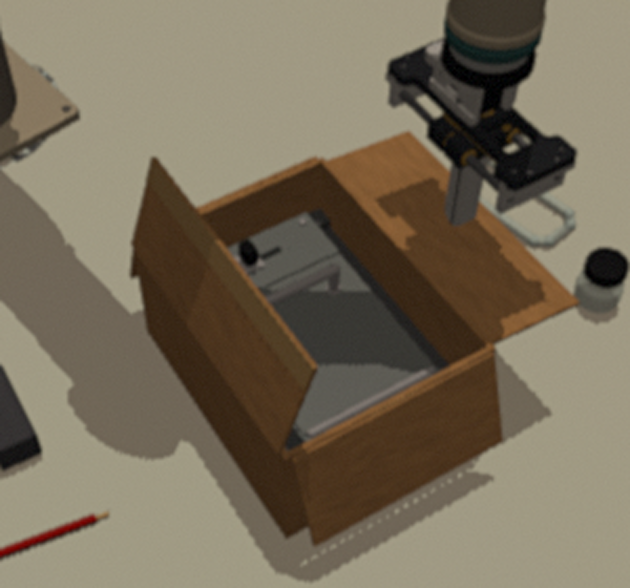

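```bash
python3 -m creep '0 -.002 -.01 .078 0 0 0;0 -.01 -.059 .128 0 0 0;0 -.024 -.148 .128 0 0 0;0 -.039 -.241 .128 0 0 0;0 -.054 -.332 .128 0 0 0;0 -.067 -.415 .128 0 0 0;0 -.074 -.458 .128 0 0 0;0 -.08 -.494 .128 0 0 0'
```

```text
time_s: 4.4
ee_pos: [555.8, -35.0, 201.2]
ee_rot: [0.001, 0.763, 0.646, 0.0]
force: [-0.0, 0.8, 0.6]
finger_gap: 0.006
```

```bash
python3 -m creep '0 -.004 -.024 0 0 0 0;0 -.008 -.049 0 0 0 0;0 -.013 -.079 -.01 0 0 0;0 -.017 -.103 -.024 0 0 0;0 -.019 -.118 -.036 0 0 0;0 -.022 -.134 -.056 0 0 0;0 -.024 -.146 -.076 0 0 0;0 -.025 -.156 -.098 0 0 0'
python3 -m creep '0 -.001 -.008 -.012 0 0 0;0 -.003 -.018 -.024 0 0 0;0 -.003 -.022 -.03 0 0 0;0 -.003 -.022 -.03 0 0 0;0 -.003 -.022 .04 0 0 0;0 -.003 -.022 .12 0 0 0;0 .01 .06 .16 0 0 0;0 .025 .15 .16 0 0 0'; python3 -c "
from h import *
st();grab('c')"
```

```text
time_s: 5.2
ee_pos: [543.2, -110.6, 150.4]
ee_rot: [-0.0, 0.762, 0.647, -0.0]
force: [-0.7, -0.1, -0.0]
finger_gap: 0.003
time_s: 6.0
ee_pos: [558.6, -36.1, 235.4]
ee_rot: [0.003, 0.764, 0.645, 0.003]
force: [1.0, 0.3, -0.4]
finger_gap: 0.007
6.0 pos [558.6 -36.1 235.4] q [0.003 0.764 0.645 0.003] F [ 1.   0.3 -0.4] T [ 0.01 -0.1   0.03] gap 0.007 J [ 0.26  0.48 -0.37  1.74  0.21  0.96 -0.36]
```

View pics/c_scene.png

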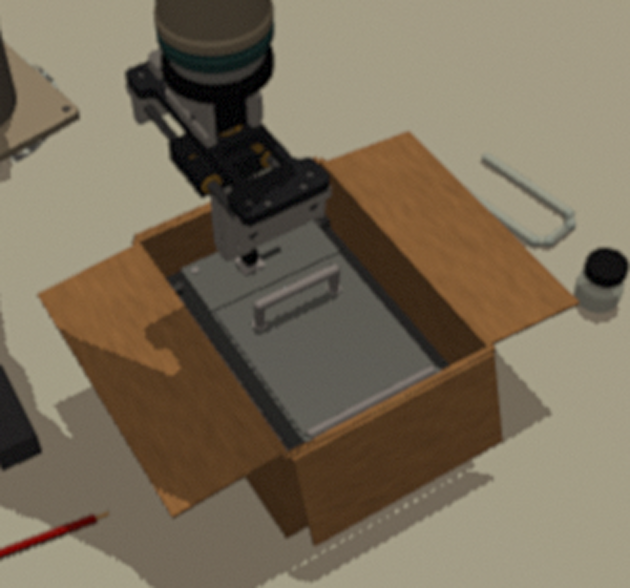

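View pics/c_top.png

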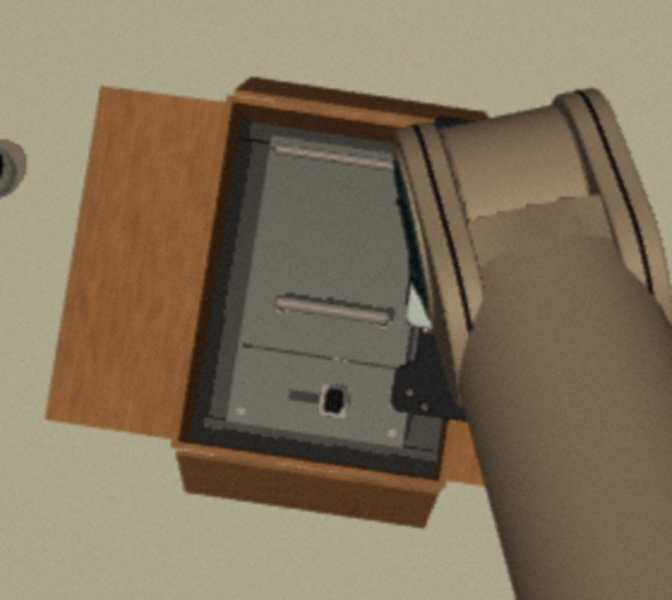

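Run:
```python
from h import *
t,s=cam("top"),cam("scene"); st()
c=[568.6,47.1,-.161]
print("pull fit",w(c,[-15,0,131]))
L=ray(t,(285.4,235.8),133);R=ray(t,(332.9,242.5),133);print(L,R,(L+R)/2,np.arctan2(*(L-R)[1::-1])-np.pi/2)
print(np.degrees(0), "dist",np.hypot(*(L-R)[:2]))
print("knob",ray(t,(309.2,276.7),127), "fit nominal",w(c,[-84,-12,127]))
# scene check
for P in([-15,45,136],[-15,-45,136],[-84,-12,127]):
    u=proj(s,w(c,P))[0];print("pred scene zoom",(u-[200,80])*2.1)
```

```text
6.2 pos [556.1 -33.8 231.9] q [0.    0.761 0.648 0.   ] F [-0.1 -0.5  0.5] T [-0.04 -0.06  0.  ] gap 0.008 J [ 0.26  0.48 -0.38  1.74  0.21  0.95 -0.36]
pull fit [[553.79398793  49.50458031 131.        ]]
[559.64740722  91.44103413 133.        ] [545.71187833   3.9961077  133.        ] [552.67964278  47.71857091 133.        ] -0.1580345810954631
0.0 dist 88.54837165982765
knob [483.56404404  48.85402925 127.        ] fit nominal [[483.76266814  48.72084008 127.        ]]
pred scene zoom [337.64076653 264.9150907 ]
pred scene zoom [252.77729904 305.69522328]
pred scene zoom [245.73296707 248.2056133 ]
```

```bash
python3 -m creep '.5 0 .08 0 0 0 0;.5 -.004 .14 0 0 0 0;.5 -.006 .168 -.03 0 0 0;.5 -.006 .168 -.09 0 0 0;.5 -.006 .168 -.15 0 0 0;.5 -.006 .168 -.2 0 0 0;.5 -.006 .168 -.233 0 0 0;.5 -.006 .168 -.233 0 0 0'; python3 -c "
from h import *
st();grab('d')"
```

```text
time_s: 7.0
ee_pos: [551.0, 46.5, 112.6]
ee_rot: [-0.001, 0.763, 0.646, -0.003]
force: [-0.4, -0.5, -0.2]
finger_gap: 0.502
7.0 pos [551.   46.5 112.6] q [-0.001  0.763  0.646 -0.003] F [-0.4 -0.5 -0.2] T [-0.07 -0.07  0.02] gap 0.502 J [ 0.08  0.63 -0.32  1.87  0.3   0.69 -0.59]
```

View pics/d_scene.png

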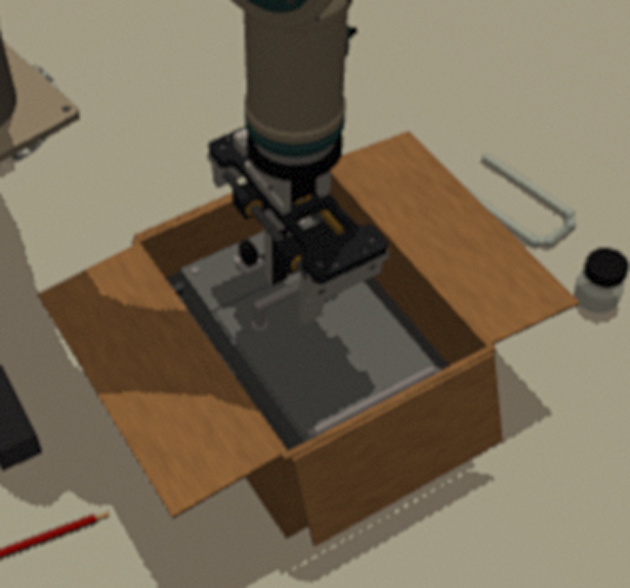

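```bash
python3 -m creep '0 0 0 0 0 0 0;0 0 0 0 0 0 0;0 0 0 0 0 0 0;0 0 0 0 0 0 0;0 0 0 0 0 0 0;0 0 0 0 0 0 0;0 0 0 0 0 0 0;0 0 0 0 0 0 0';python3 -c "
from h import *
st()"
```

```text
time_s: 7.9
ee_pos: [554.2, 48.5, 115.3]
ee_rot: [0.001, 0.763, 0.647, 0.001]
force: [4.0, -0.4, 0.8]
finger_gap: 0.099
7.9 pos [554.2  48.5 115.3] q [0.001 0.763 0.647 0.001] F [ 4.  -0.4  0.8] T [-0.3  -0.96 -0.06] gap 0.099 J [ 0.07  0.63 -0.33  1.87  0.3   0.69 -0.59]
```

Gripped on the bar (gap ≈ 10 mm). Gentle tug in small steps.

```bash
python3 -m creep '0 0 0 .001 0 0 0;0 0 0 .002 0 0 0;0 0 0 .003 0 0 0;0 0 0 .004 0 0 0;0 0 0 .005 0 0 0;0 0 0 .006 0 0 0;0 0 0 .006 0 0 0;0 0 0 .006 0 0 0'
```

```text
time_s: 8.7
ee_pos: [554.8, 48.4, 117.8]
ee_rot: [0.001, 0.763, 0.647, 0.001]
force: [7.9, -0.9, -5.1]
finger_gap: 0.098
```

```bash
python3 -m creep '0 .001 0 .0005 0 0 0;0 .002 0 .001 0 0 0;0 .003 0 .0015 0 0 0;0 .003 0 .002 0 0 0;0 .003 0 .002 0 0 0;0 .003 0 .002 0 0 0;0 .003 0 .002 0 0 0;0 .003 0 .002 0 0 0'
```

```text
time_s: 9.5
ee_pos: [555.0, 48.3, 118.6]
ee_rot: [0.0, 0.762, 0.647, 0.0]
force: [5.6, -0.8, -5.8]
finger_gap: 0.1
```

```bash
python3 -m creep '0 0 0 .0005 0 0 0;0 0 0 .001 0 0 0;0 0 0 .0015 0 0 0;0 0 0 .002 0 0 0;0 0 0 .002 0 0 0;0 0 0 .002 0 0 0;0 0 0 .002 0 0 0;0 0 0 .002 0 0 0'
```

```text
time_s: 10.3
ee_pos: [555.3, 48.3, 119.7]
ee_rot: [0.0, 0.763, 0.647, 0.0]
force: [5.9, -1.5, -5.9]
finger_gap: 0.092
```

```bash
python3 -m creep '0 .0005 0 .0005 0 0 0;0 .001 0 .001 0 0 0;0 .001 0 .0015 0 0 0;0 .001 0 .002 0 0 0;0 .001 0 .002 0 0 0;0 .001 0 .002 0 0 0;0 .001 0 .002 0 0 0;0 .001 0 .002 0 0 0'
```

```text
time_s: 11.1
ee_pos: [555.6, 48.3, 120.6]
ee_rot: [0.0, 0.763, 0.647, 0.0]
force: [6.2, -1.5, -6.2]
finger_gap: 0.097
```

```bash
python3 -m creep '0 .0005 0 .0005 0 0 0;0 .001 0 .001 0 0 0;0 .001 0 .0015 0 0 0;0 .001 0 .002 0 0 0;0 .001 0 .002 0 0 0;0 .001 0 .002 0 0 0;0 .001 0 .002 0 0 0;0 .001 0 .002 0 0 0'
```

```text
time_s: 11.9
ee_pos: [555.8, 48.2, 121.5]
ee_rot: [0.0, 0.763, 0.647, 0.0]
force: [5.7, -1.4, -6.3]
finger_gap: 0.098
```

```bash
python3 -m creep '0 .0005 0 .001 0 0 0;0 .001 0 .002 0 0 0;0 .001 0 .003 0 0 0;0 .0015 0 .004 0 0 0;0 .0015 0 .004 0 0 0;0 .0015 0 .004 0 0 0;0 .0015 0 .004 0 0 0;0 .0015 0 .004 0 0 0'; python3 -c "
from h import *
st();grab('e')"
```

```text
time_s: 12.7
ee_pos: [556.4, 48.1, 123.5]
ee_rot: [0.0, 0.763, 0.647, -0.0]
force: [4.9, -2.4, -5.5]
finger_gap: 0.098
12.7 pos [556.4  48.1 123.5] q [ 0.     0.763  0.647 -0.   ] F [ 4.9 -2.4 -5.5] T [-0.31 -1.11 -0.04] gap 0.098 J [ 0.08  0.62 -0.33  1.85  0.29  0.72 -0.58]
```

View pics/e_scene.png

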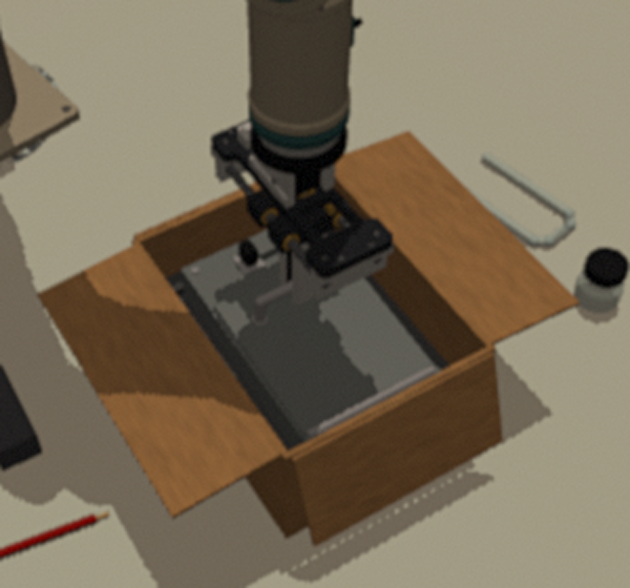

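```bash
python3 -m creep '0 .0005 0 .002 0 0 0;0 .001 0 .004 0 0 0;0 .0015 0 .006 0 0 0;0 .002 0 .008 0 0 0;0 .0025 0 .01 0 0 0;0 .003 0 .012 0 0 0;0 .003 0 .012 0 0 0;0 .003 0 .012 0 0 0'
```

```text
time_s: 13.6
ee_pos: [558.4, 47.8, 129.4]
ee_rot: [0.0, 0.763, 0.647, 0.0]
force: [7.4, -2.4, -6.0]
finger_gap: 0.095
```

```bash
python3 -m creep '0 .001 0 .003 0 0 0;0 .002 0 .006 0 0 0;0 .003 0 .009 0 0 0;0 .004 0 .012 0 0 0;0 .004 -.001 .015 0 0 0;0 .005 -.001 .018 0 0 0;0 .006 -.001 .021 0 0 0;0 .006 -.001 .021 0 0 0'; python3 -c "
from h import *
st();grab('f')"
```

```text
time_s: 14.4
ee_pos: [562.7, 47.1, 140.2]
ee_rot: [0.001, 0.763, 0.647, 0.001]
force: [8.6, -2.4, -8.1]
finger_gap: 0.098
14.4 pos [562.7  47.1 140.2] q [0.001 0.763 0.647 0.001] F [ 8.6 -2.4 -8.1] T [-0.62 -1.95 -0.04] gap 0.098 J [ 0.09  0.61 -0.34  1.82  0.28  0.76 -0.57]
```

View pics/f_scene.png

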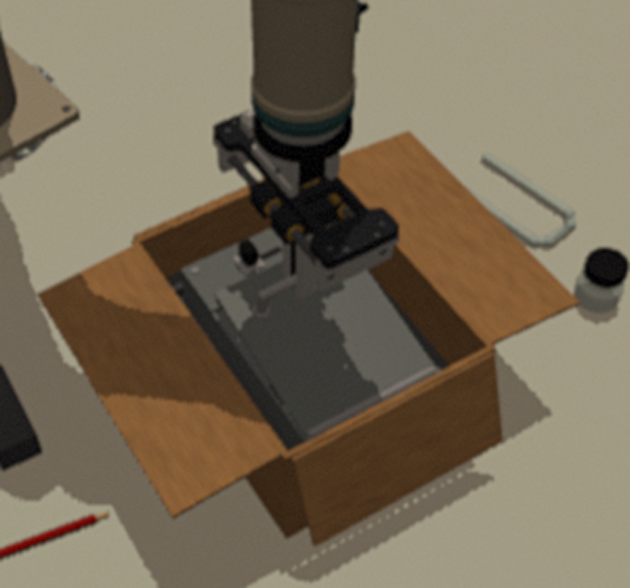

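Run:
```python
import numpy as np
H=np.array([554.2,48.5,115.3]);cmd=np.array([560.7,48.1,140.5]);a=-.161
for th in np.r_[.2:1.36:.05]:
    c,s=np.cos(th),np.sin(th);dx=-123*c+31*s+123;dz=31*c+123*s-31
    p=H+[np.cos(a)*dx,np.sin(a)*dx,dz];print(round(th,2),((p-cmd)/500).round(3),p.round(1))
```

```text
0.2 [ 0.004 -0.002 -0.003] [562.7  47.1 139.1]
0.25 [ 0.01  -0.003  0.009] [565.5  46.7 144.8]
0.3 [ 0.016 -0.004  0.02 ] [568.7  46.2 150.3]
0.35 [ 0.023 -0.005  0.03 ] [572.1  45.6 155.6]
0.4 [ 0.03  -0.006  0.041] [575.7  45.  160.8]
0.45 [ 0.038 -0.007  0.05 ] [579.6  44.4 165.7]
0.5 [ 0.046 -0.009  0.06 ] [583.7  43.7 170.5]
0.55 [ 0.055 -0.01   0.069] [588.1  43.  175. ]
0.6 [ 0.064 -0.012  0.078] [592.7  42.3 179.3]
0.65 [ 0.074 -0.013  0.086] [597.5  41.5 183.4]
0.7 [ 0.084 -0.015  0.093] [602.5  40.7 187.2]
0.75 [ 0.094 -0.017  0.101] [607.6  39.8 190.8]
0.8 [ 0.105 -0.018  0.107] [613.   39.  194.1]
0.85 [ 0.116 -0.02   0.113] [618.5  38.1 197.2]
0.9 [ 0.127 -0.022  0.119] [624.1  37.1 199.9]
0.95 [ 0.138 -0.024  0.124] [629.9  36.2 202.4]
1.0 [ 0.15  -0.026  0.128] [635.8  35.3 204.6]
1.05 [ 0.162 -0.028  0.132] [641.7  34.3 206.4]
1.1 [ 0.174 -0.03   0.135] [647.8  33.3 208. ]
1.15 [ 0.186 -0.032  0.137] [653.9  32.3 209.2]
1.2 [ 0.199 -0.034  0.139] [660.1  31.3 210.2]
1.25 [ 0.211 -0.036  0.141] [666.4  30.3 210.8]
1.3 [ 0.224 -0.038  0.141] [672.6  29.3 211.1]
1.35 [ 0.236 -0.04   0.141] [678.9  28.3 211.1]
```

```bash
python3 -m creep '0 .007 -.002 .003 0 0 0;0 .013 -.003 .014 0 0 0;0 .019 -.004 .025 0 0 0;0 .026 -.005 .035 0 0 0;0 .034 -.006 .045 0 0 0;0 .042 -.008 .055 0 0 0;0 .05 -.009 .064 0 0 0;0 .055 -.01 .069 0 0 0'
```

```text
time_s: 15.3
ee_pos: [586.2, 43.1, 175.4]
ee_rot: [-0.001, 0.762, 0.647, -0.002]
force: [-6.6, 0.3, 0.5]
finger_gap: 0.096
```

```bash
python3 -m creep '0 .009 -.002 .009 0 0 0;0 .019 -.003 .017 0 0 0;0 .029 -.005 .024 0 0 0;0 .039 -.007 .032 0 0 0;0 .05 -.008 .038 0 0 0;0 .061 -.01 .044 0 0 0;0 .072 -.012 .05 0 0 0;0 .083 -.014 .055 0 0 0'; python3 -c "
from h import *
st();grab('g')"
```

```text
time_s: 16.1
ee_pos: [628.1, 36.0, 204.4]
ee_rot: [-0.001, 0.762, 0.647, -0.001]
force: [-6.6, -1.7, 5.4]
finger_gap: 0.094
16.1 pos [628.1  36.  204.4] q [-0.001  0.762  0.647 -0.001] F [-6.6 -1.7  5.4] T [-0.32  1.64  0.01] gap 0.094 J [ 0.11  0.62 -0.36  1.57  0.25  1.   -0.48]
```

View pics/g_scene.png

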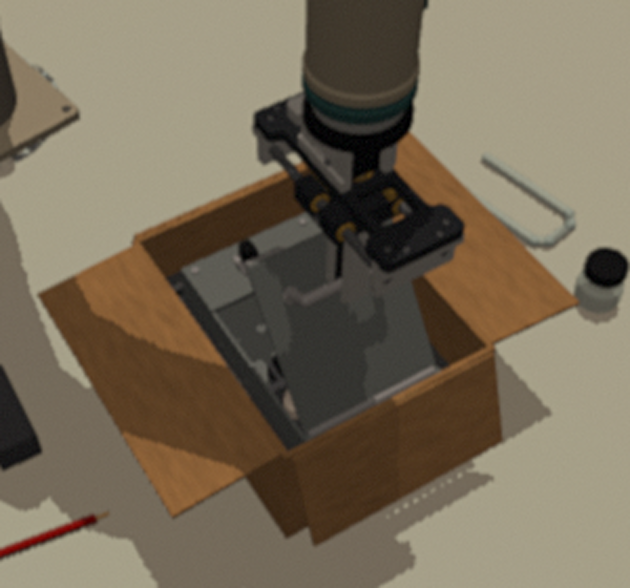

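```bash
python3 -m creep '0 .012 -.002 .004 0 0 0;0 .024 -.004 .008 0 0 0;0 .036 -.006 .011 0 0 0;0 .048 -.008 .013 0 0 0;0 .061 -.01 .015 0 0 0;0 .073 -.012 .017 0 0 0;0 .085 -.014 .017 0 0 0;0 .085 -.014 .017 0 0 0'; python3 -c "
from h import *
st();grab('i')"
```

```text
time_s: 17.0
ee_pos: [674.2, 28.2, 211.9]
ee_rot: [0.001, 0.763, 0.647, 0.001]
force: [-2.0, -3.5, 6.3]
finger_gap: 0.095
17.0 pos [674.2  28.2 211.9] q [0.001 0.763 0.647 0.001] F [-2.  -3.5  6.3] T [-0.67  0.69 -0.08] gap 0.095 J [ 0.11  0.68 -0.35  1.43  0.25  1.08 -0.45]
```

View pics/i_scene.png

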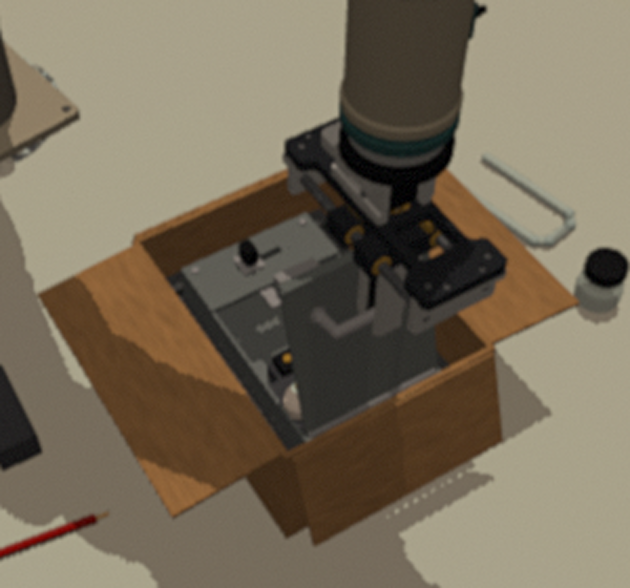

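View pics/i_top.png

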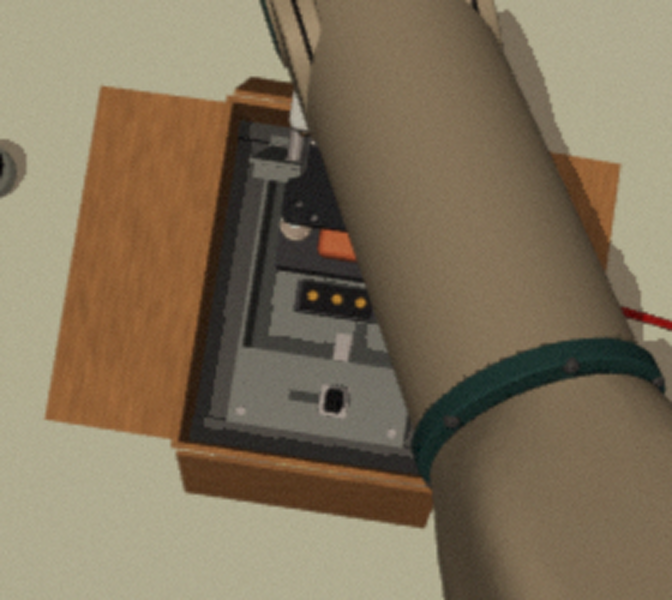

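```bash
python3 -m creep '0 0 0 0 0 0 0;0 0 0 0 0 0 0;0 0 0 0 0 0 0;0 0 0 0 0 0 0;0 0 0 0 0 0 0;0 0 0 0 0 0 0;0 0 0 0 0 0 0;0 0 0 0 0 0 0'; python3 -c "
from h import *
s=st();d=eyes.get_image('scene')['color'];a=cv2.imread('pics/scene0.png');cv2.imwrite('pics/end.png',d)
e=cv2.absdiff(d,a).max(2)
for n,(u0,v0,u1,v1) in dict(tube=(400,150,475,200),jar=(472,195,502,232),block=(180,252,222,305),pencil=(165,320,255,360)).items():print(n,(e[v0:v1,u0:u1]>40).sum())"
```

```text
time_s: 17.9
ee_pos: [673.7, 28.3, 211.9]
ee_rot: [0.001, 0.763, 0.647, 0.001]
force: [-1.8, -2.6, 4.0]
finger_gap: 0.094
17.9 pos [673.7  28.3 211.9] q [0.001 0.763 0.647 0.001] F [-1.8 -2.6  4. ] T [-0.63  0.69 -0.01] gap 0.094 J [ 0.11  0.68 -0.35  1.43  0.25  1.08 -0.45]
tube 1322
jar 6
block 0
pencil 1
```

View pics/end.png

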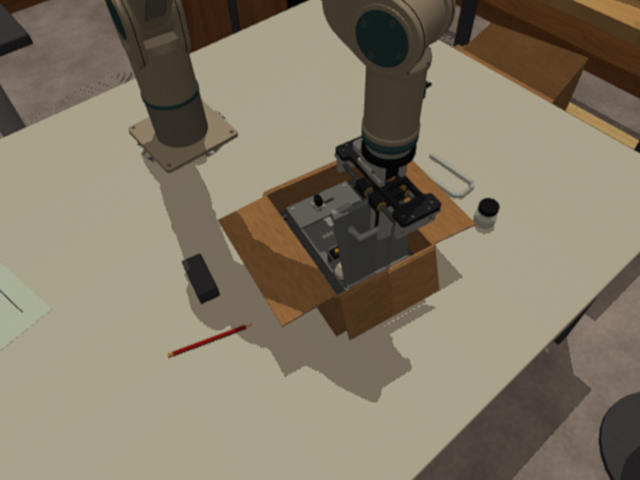

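```bash
python3 -c "
from rig import ticket
print(ticket.job_done())"
```

```text
the job is handed in; nothing more can be done
None
```

I handed the job in at about 18 s, with the arm holding the cover open by its handle at about 1.3 rad (the stop is at 1.35).

- **Flaps:** I folded both long flaps back to just past level. The final pictures show them lying flat outside the carton.
- **Tug:** I gripped the handle and raised it in steps of about 1 mm. The upward pull read about 6 N and stayed there well past the 4–6 mm of play, so the cover was not caught. I left the latch alone and lifted the cover the rest of the way.
- **Last checks:**
  - The gap between the fingers still matches the 10 mm bar.
  - The force on the tool was about 5 N and the pose was steady.
  - The terminals show in the top view.
- **Things around the carton:** Comparing scene pictures from before and after, the block, pencil and jar are unchanged. The same comparison differed for the glass tube, because the folded flap and the gripper hide part of it. The end that can still be seen looks to be where it was, so I could only check it partly.

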